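# Pack the capped sample containers into the carry caddy

## Robot

A 7-joint arm with a two-finger parallel gripper is mounted at the origin on the work surface. World frame = base frame: x ahead of the robot, y to its left, z up, the work surface at z = 0. Lengths are in m, angles in rad, forces in N, time in s.
With the tool pointing down it reaches from about 0.4 to 0.85 m from the base axis. Payload 10.4 kg.
Tool frame: the origin (TCP) lies on the centre line of the jaws, within the pads' length; the fingertips stand 8 mm ahead of it and the grasp point (between the pads) lies 11 mm behind it (r.finger_overhang is the distance from the TCP to the fingertips, in m); z points along the fingers, y is the line along which they close (so a half turn about z gives the same grasp; the last joint's range is limited). The gripper opens to 87 mm and grips with 3 to 60 N. Pads are 19 mm wide; open, the fingers measure 117 mm over their backs; the gripper's body (75 mm by 190 mm) begins 51 mm behind the grasp point.
Start: joints at [1.129, 0.332, -0.065, 1.46, 0.022, 1.35, -0.088], TCP at [0.254, -0.571, 0.231] pointing down, gripper open.
Joint ranges: [-2.6, 2.6], [-0.5, 2.12], [-1.47, 1.34], [0.16, 2.42], [-1.27, 4.41], [0.06, 2.06], [-2.6, 2.6]. Speed limits (rad/s): [2.22, 2.22, 2.79, 2.79, 3.14, 3.14, 3.14].

## Interface

Orientations are given as a unit quaternion [x, y, z, w].
In Python, from bench import r, vision gives the robot as it stands.
- The arm moves only by the tool drive_tool, never from a script. Its argument "series" is a list of rows, each a list of 2 entries, a list of its own where there are three numbers: the shift along the world's x, y, z in cm, then the turn about the world's z in degrees. A call has exactly 10 rows; each row shifts and turns the commanded pose from where the row before left it; what a row does not reach is not made up. A row lasts 1/8 s, in which the tool goes at most 62.5 mm and 10.7 degrees, less where a joint would pass 70% of its speed; a pose out of reach is approached as far as the arm can. A call with a gripper value outside its range is refused whole. "hand" is the closure, from 0 (fully open) to 1 (shut), set as the call begins (left out, the last holds). The fingers move at their own pace and stop on an object; "newtons" is the grip in N (left out, the last holds). Time passes only in rows, so rows that do not move let the fingers close, or fill a call up. It gives the time, the measured TCP pose, the force, the opening and the grip force at its end, in the units of the state.
- r.read_state(): the state, without advancing time (a new reading comes with each control period).
- vision.camera(name): name is "scene" or "top"; returns a dict with "color" (384x512x3 uint8, red, green, blue), "intrinsics" (3x3 intrinsics, pixels), "k1" (the pictures are not rectified: a ray, as slopes to the right and down, at radius r is drawn at 1 + k1 r^2 times it, then the intrinsics apply), "R" (3x3) and "t" (3): a world point X has camera coordinates R X + t. Camera axes: x right, y down, z forward; pixel columns grow to the right and rows downward; lengths in m; the calibration is good to about 2 mm. A picture is of the moment at which its call begins. There is no depth.
- r.close_job(): hands the job in; it is judged then, once.
The state is a dict: "time": time; "joint_positions": joint angles; "joint_vel": joint speeds; "joint_torque": joint torques, N m; "ee_pos": TCP position; "eef_rot": TCP orientation; "ft_force": force on the tool from outside, world axes, zero at the start; "torque": the same for the moment, N m; "width": finger opening in m; "grip_force": force on a finger pad.
Only numpy, scipy, OpenCV 4.12 (cv2) and the standard library are available. Lean on these libraries where they do the work, as an engineer would, in place of code of your own. Each camera call takes 0.05 s, during which the arm holds its last target. There are 200 camera calls.

## Task

Pack the four capped sample containers into the carry caddy, each standing upright, fully down in the pocket whose shape and size match its own foot. Leave the two containers without a cap standing where they are, and do not tip any container over on the way.

Things in the scene. Friction and masses are not known exactly. Their poses are not given: they have to be found in the camera images.
- jar: Large round white plastic jar with its ribbed white screw cap on: body 54 mm in diameter and 60 mm high, cap 51 mm wide, 76 mm high in all. Stands upright on the table to the robot's front or right. Origin: centre of the underside, z up. (Clutter, up to 165 mm high, lies beyond 0.74 m from the base: scale, beaker, ladle, bottle.)
- vial: Small round white plastic vial with its ribbed white cap on: body 30 mm in diameter and 60 mm high, cap 27 mm wide, 74 mm high in all. Stands upright on the table to the robot's front or right. Origin: centre of the underside, z up.
- square_bottle: Square white plastic bottle with its ribbed white cap on: body 44 x 44 mm and 62 mm high, round cap 32 mm wide, 84 mm high in all. Stands upright on the table to the robot's front or right. Origin: centre of the underside, z up. x and y square to its flat sides.
- flat_bottle: Flat white plastic bottle of oblong section with its ribbed white cap on: body 60 mm (along x) by 30 mm (along y) and 62 mm high, round cap 25 mm wide, 84 mm high in all. Stands upright on the table to the robot's front or right. Origin: centre of the underside, z up.
- open_jar: Look-alike of the large round jar without a cap: open, hollow, 54 mm in diameter, 60 mm high, wall 3 mm, dark floor seen through the mouth. Stands upright on the table to the robot's front or right. Origin: centre of the underside, z up. Stays where it is.
- open_square_bottle: Look-alike of the square bottle without a cap: body 44 x 44 mm and 62 mm high, open round neck 26 mm wide with a dark mouth, 76 mm high in all. Stands upright on the table to the robot's front or right. Origin: centre of the underside, z up. Stays where it is.
- pocket_large_round: Pocket round, 66 mm in diameter, 16 mm deep with a dark floor, in an 84 x 84 mm bare metal block; one of four, two by two, 87 mm apart, in the caddy: a low grey tray 184 mm square, rim 32 mm high, fixed to the table on the robot's left. Which pocket is in which quarter varies. Origin: centre of the block's underside, 6 mm above the table; pocket floor at z = +6 mm, top at +22 mm; x, y along the caddy's sides.
- pocket_small_round: Pocket round, 42 mm in diameter, 16 mm deep with a dark floor, in an 84 x 84 mm bare metal block; one of four, two by two, 87 mm apart, in the caddy: a low grey tray 184 mm square, rim 32 mm high, fixed to the table on the robot's left. Which pocket is in which quarter varies. Origin: centre of the block's underside, 6 mm above the table; pocket floor at z = +6 mm, top at +22 mm; x, y along the caddy's sides.
- pocket_square: Pocket square, 56 x 56 mm, 16 mm deep with a dark floor, in an 84 x 84 mm bare metal block; one of four, two by two, 87 mm apart, in the caddy: a low grey tray 184 mm square, rim 32 mm high, fixed to the table on the robot's left. Which pocket is in which quarter varies. Origin: centre of the block's underside, 6 mm above the table; pocket floor at z = +6 mm, top at +22 mm; x, y along the caddy's sides, as are the recess's sides.
- pocket_oblong: Pocket oblong, 72 mm along x by 42 mm along y, 16 mm deep with a dark floor, in an 84 x 84 mm bare metal block; one of four, two by two, 87 mm apart, in the caddy: a low grey tray 184 mm square, rim 32 mm high, fixed to the table on the robot's left. Which pocket is in which quarter varies. Origin: centre of the block's underside, 6 mm above the table; pocket floor at z = +6 mm, top at +22 mm; x, y along the caddy's sides.
There are look-alikes about, which are no part of the job. Leave any purple look-alike of the flat_bottle alone.

How it is judged:
By the outcome, as a careful person would: the job done as asked, in the order asked, and still so for the second after the job is handed in, with the robot touching nothing.
It also fails if it takes over 109 s, if anything falls off the work surface, if the arm or the gripper's body presses on something with over 40 N, if the wrist force passes 120 N, or if a joint passes its speed limit or range.

## Working session

There is one attempt and no reset: what is moved stays moved. The work goes in short steps, Python scripts to look and compute and a tool call to move; the robot and the scene stay as the last step left them, time stands still between calls to the robot, and variables do not carry over. Pictures are saved under pics/ and viewed, at most 14 in all, crops included, and the job is handed in when it is done.

Besides the shell and the picture viewer there is one more tool, called by a JSON object that holds its "name" and its "arguments". drive_tool: Moves the arm, as the interface text tells. Its arguments: {"type":"object","properties":{"series":{"type":"array"},"hand":{"type":"number"},"newtons":{"type":"number"}},"required":["series"]}

```bash
mkdir -p pics; cat > h.py <<'E'
import sys; sys.path.insert(0,'.')
import numpy as np, cv2
from bench import r, vision
def cam(n):
    c=vision.camera(n); return c
def save(c,f,box=None,s=1):
    im=c['color'][:,:,::-1]
    if box: u0,v0,u1,v1=box; im=im[v0:v1,u0:u1]
    im=cv2.resize(im,None,fx=s,fy=s,interpolation=cv2.INTER_CUBIC); cv2.imwrite('pics/'+f,im)
def w(c,u,v,z):
    K=np.array(c['intrinsics']);R=np.array(c['R']);t=np.array(c['t'])
    d=np.array([(u-K[0,2])/K[0,0],(v-K[1,2])/K[1,1]]);p=d.copy()
    for _ in range(30): p=d/(1+c['k1']*(p@p))
    ray=R.T@np.array([p[0],p[1],1]);o=-R.T@t
    return np.round(o+ray*(z-o[2])/ray[2],4)
def px(c,X):
    K=np.array(c['intrinsics']);q=np.array(c['R'])@np.array(X)+np.array(c['t']);p=q[:2]/q[2];p=p*(1+c['k1']*(p@p))
    return np.round([K[0,0]*p[0]+K[0,2],K[1,1]*p[1]+K[1,2]],1)
E
ls; python3 - <<'E'
from h import *
for n in ('top','scene'):
    c=cam(n); save(c,n+'1.png',s=1.5); print(n,-np.array(c['R']).T@np.array(c['t']),c['k1'],c['intrinsics'])
s=r.read_state(); print(s['time'],s['ee_pos'],s['eef_rot'],s['width'],r.finger_overhang)
E
```

```text
h.py
pics
top [ 0.48825231 -0.04545542  1.02697292] -0.04078291142975353 [[374.58974778   0.         253.62481292]
 [  0.         374.58974778 193.83226066]
 [  0.           0.           1.        ]]
scene [1.1772516  0.05673549 0.53259165] 0.01860569525268348 [[358.76937987   0.         258.20858212]
 [  0.         358.76937987 187.91279312]
 [  0.           0.           1.        ]]
0.1 [ 0.25401332 -0.57068663  0.22984942] [ 9.78153433e-01  2.07883273e-01 -1.62676919e-04 -6.16930171e-04] 0.08716653292395408 0.008
```

View pics/top1.png

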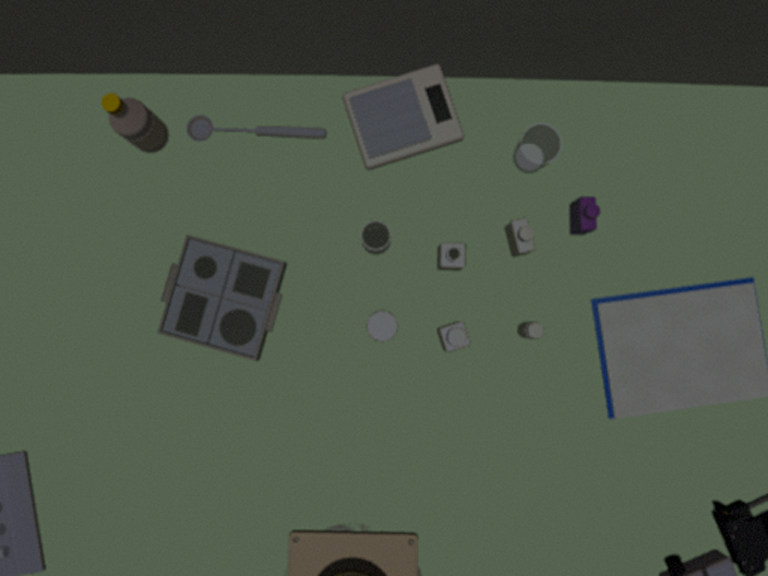

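View pics/scene1.png

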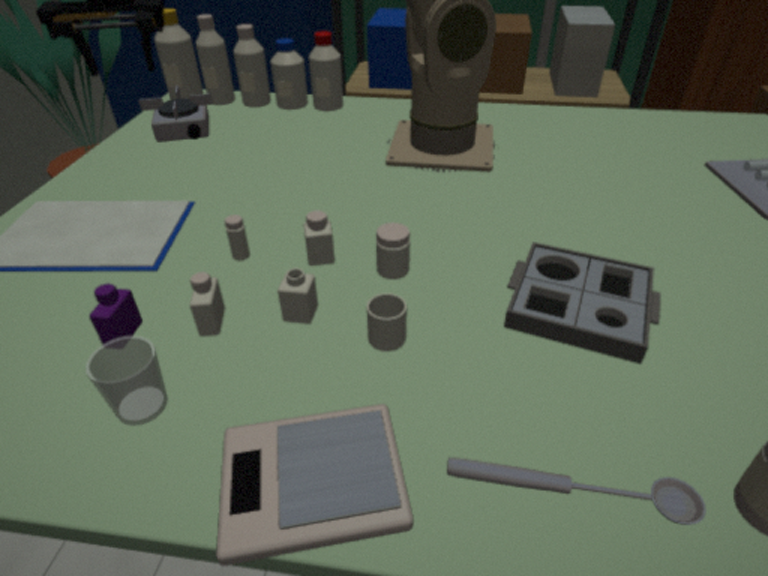

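The top view (1.5x pixels) shows these candidates:
- **Capped jar** at (382,326); the open jar, with a dark mouth, is at (376,236).
- **Capped square bottle** at (455,336); the open one, with a dark mouth, is at (453,255).
- **Capped white flat bottle** at (521,236); its purple look-alike is at (585,215).
- **Vial** at (533,330).
- **Caddy pockets:** small round (205,267), square (252,280), oblong (192,313), large round (238,327).

I'll confirm these in enlarged crops.

```bash
python3 - <<'E'
from h import *
c=cam('top'); 
d=dict(c); im=c['color'].astype(float); d['color']=np.clip(im*1.7,0,255).astype(np.uint8)
save(d,'obj.png',(235,130,405,245),4.7); save(d,'cad.png',(100,150,200,245),6)
E
```

```text
(no output)
```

View pics/obj.png

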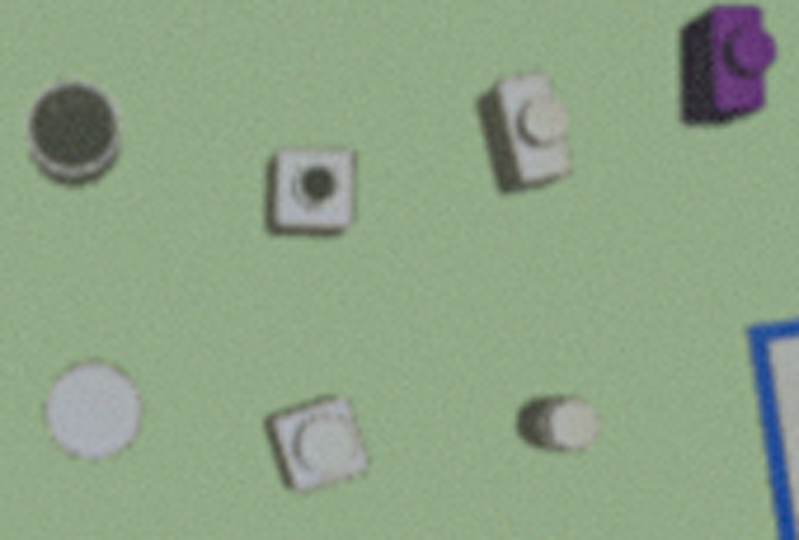

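View pics/cad.png

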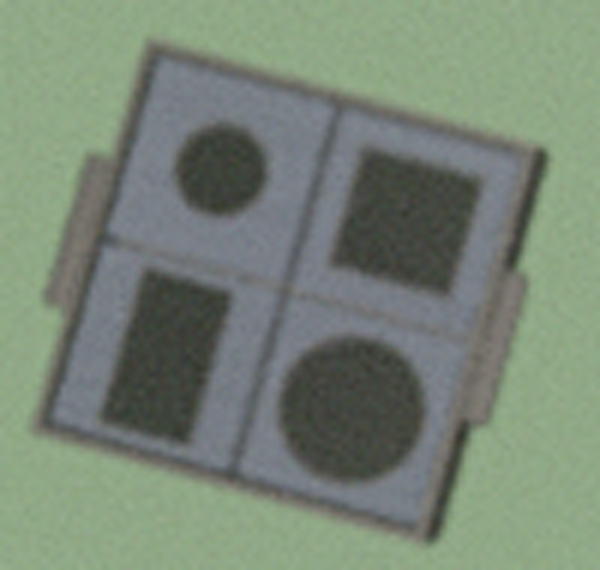

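```bash
python3 - <<'E'
from h import *
c=cam('top')
def P(L,s,o,z): return np.array([w(c,(U+.5)/s-.5+o[0],(V+.5)/s-.5+o[1],z) for U,V in L])
O=lambda L,z:P(L,4.7,(235,130),z); C=lambda L,z:P(L,6,(100,150),z)
print('jar',O([(94,411)],.076),'vial',O([(575,423)],.074),'ojar',O([(75,124)],.06))
def box(n,q):
    e=[np.degrees(np.arctan2(*(q[(i+1)%4]-q[i])[1::-1])) for i in range(4)]
    print(n,q.mean(0),'len',[round(np.linalg.norm(q[(i+1)%4]-q[i]),4) for i in range(4)],'ang',np.round(e,1))
box('sq',O([(268,418),(345,397),(367,467),(298,490)],.062)); print(' cap',O([(331,443)],.084))
box('flat',O([(497,87),(546,72),(570,175),(518,190)],.062)); print(' cap',O([(546,118)],.084))
box('osq',O([(275,152),(355,150),(352,229),(275,229)],.062))
box('purple',O([(712,6),(762,6),(765,108),(715,122)],.062))
box('caddy',C([(150,42),(542,148),(432,540),(38,430)],.032))
print('sm',C([(222,169)],.028),'lg',C([(352,408)],.028))
box('psq',C([(368,150),(482,178),(452,295),(335,263)],.028)); box('pob',C([(145,270),(232,292),(188,443),(102,418)],.028))
print(r.read_state()['time'], np.array(c['R']))
E
```

```text
jar [[ 0.4844 -0.0443  0.076 ]] vial [[ 0.4829 -0.3047  0.074 ]] ojar [[ 0.6427 -0.0306  0.06  ]]
sq [ 0.469325 -0.167875  0.062   ] len [np.float64(0.0438), np.float64(0.04), np.float64(0.0398), np.float64(0.0425)] ang [ -73.7 -161.8  109.4   23.6]
 cap [[ 0.4698 -0.1712  0.084 ]]
flat [ 0.643625 -0.28395   0.062   ] len [np.float64(0.0287), np.float64(0.0588), np.float64(0.0301), np.float64(0.0583)] ang [ -71.7 -166.7  107.2   11.8]
 cap [[ 0.6473 -0.2857  0.084 ]]
osq [ 0.6083  -0.16325  0.062  ] len [np.float64(0.0442), np.float64(0.0438), np.float64(0.0424), np.float64(0.0426)] ang [-87.4 178.4  91.1   0.8]
purple [ 0.6857   -0.398875  0.062   ] len [np.float64(0.0282), np.float64(0.0574), np.float64(0.0294), np.float64(0.0652)] ang [ -88.6 -178.7  106.8    1.2]
caddy [0.5298  0.24185 0.032  ] len [np.float64(0.1837), np.float64(0.1802), np.float64(0.1835), np.float64(0.1801)] ang [-104.1  166.    75.9  -13.9]
sm [[0.5832 0.2755 0.028 ]] lg [[0.4775 0.2131 0.028 ]]
psq [0.56125  0.190275 0.028   ] len [np.float64(0.053), np.float64(0.0539), np.float64(0.0546), np.float64(0.0527)] ang [-102.8  167.4   75.9  -14.4]
pob [0.499025 0.297275 0.028   ] len [np.float64(0.0407), np.float64(0.07), np.float64(0.0405), np.float64(0.0686)] ang [-102.8  165.7   75.3  -14.2]
0.2 [[ 0.01992259 -0.99979385 -0.0039164 ]
 [-0.99813187 -0.01966288 -0.0578459 ]
 [ 0.05775696  0.00506152 -0.99831784]]
```

The crops confirm the identification: capped jar (94,411), square bottle (319,443), flat bottle (533,130) and vial (575,423). The other two white ones have dark mouths, and the purple one is left alone. All four pockets are located too. I'll start with the vial.

{"name": "drive_tool", "arguments": {"series": [[[2.5, 2.9, 0], -0.7], [[2.5, 2.9, 0], -0.7], [[2.5, 2.9, 0], -0.7], [[2.5, 2.9, 0], -0.7], [[2.5, 2.9, 0], -0.7], [[2.5, 2.9, 0], -0.7], [[2.5, 2.9, 0], -0.7], [[2.5, 2.9, 0], -0.7], [[2.9, 3.4, 0], -0.4], [[0, 0, 0], 0]], "hand": 0, "newtons": 25}}

```text
time: 1.45
ee_pos: [0.4856, -0.3012, 0.2305]
eef_rot: [0.987, 0.159, 0.001, -0.001]
ft_force: [0.6, -1.2, -0.6]
width: 0.0872
grip_force: 0.0
```

{"name": "drive_tool", "arguments": {"series": [[[0, 0, -3], 0], [[0, 0, -3], 0], [[0, 0, -3], 0], [[0, 0, -3], 0], [[0, 0, -2], 0], [[0, 0, -1], 0], [[0, 0, 0], 0], [[0, 0, 0], 0], [[0, 0, 0], 0], [[0, 0, 0], 0]]}}

```text
time: 2.7
ee_pos: [0.4834, -0.3051, 0.0811]
eef_rot: [0.988, 0.156, 0.0, 0.0]
ft_force: [0.0, 0.3, -0.6]
width: 0.0868
grip_force: 0.0
```

```bash
python3 - <<'E'
from h import *
c=cam('scene'); d=dict(c); d['color']=np.clip(c['color']*1.4,0,255).astype(np.uint8)
save(d,'v1.png',(90,90,240,240),4); s=r.read_state(); print(s['ee_pos'],px(c,[.483,-.305,.074]),px(c,s['ee_pos']))
E
```

```text
[ 0.48338824 -0.30509402  0.08097138] [154.4 145.4] [153.8 143. ]
```

View pics/v1.png

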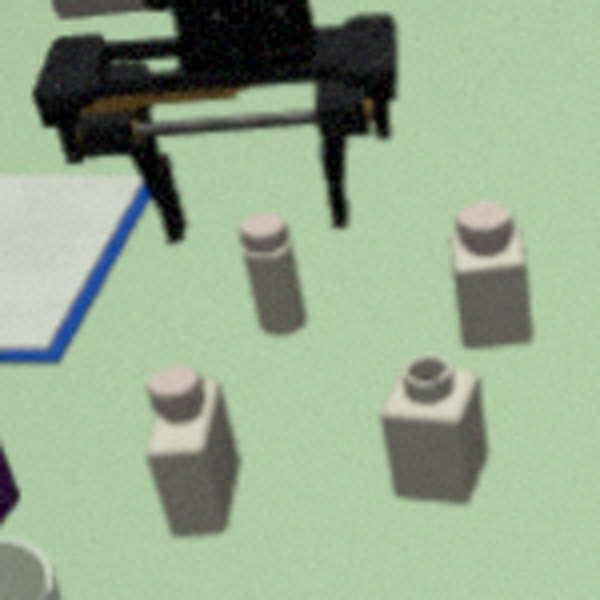

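The crop shows the fingers on either side of the vial, whose cap is at about (265,225). I'll descend now.

{"name": "drive_tool", "arguments": {"series": [[[0, 0.2, -1], 0], [[0, 0, -1], 0], [[0, 0, -1], 0], [[0, 0, -1], 0], [[0, 0, -0.9], 0], [[0, 0, 0], 0], [[0, 0, 0], 0], [[0, 0, 0], 0], [[0, 0, 0], 0], [[0, 0, 0], 0]]}}

```text
time: 4.0
ee_pos: [0.4832, -0.303, 0.0317]
eef_rot: [0.988, 0.156, 0.0, 0.0]
ft_force: [-1.2, 0.5, -0.8]
width: 0.0871
grip_force: 0.0
```

{"name": "drive_tool", "arguments": {"series": [[[0, 0, 0], 0], [[0, 0, 0], 0], [[0, 0, 0], 0], [[0, 0, 0], 0], [[0, 0, 0], 0], [[0, 0, 0], 0], [[0, 0, 0], 0], [[0, 0, 0], 0], [[0, 0, 0], 0], [[0, 0, 0], 0]], "hand": 1, "newtons": 25}}

```text
time: 5.25
ee_pos: [0.4832, -0.303, 0.0316]
eef_rot: [0.988, 0.156, 0.0, 0.0]
ft_force: [0.7, 0.4, 0.4]
width: 0.0294
grip_force: 25.0
```

{"name": "drive_tool", "arguments": {"series": [[[0, 0, 2], 0], [[0, 0, 4], 0], [[0, 0, 4], 0], [[0, 0, 3], 0], [[0.5, 3, 0], -3], [[0.5, 4, 0], -3], [[0.5, 4, 0], -3], [[0.5, 4, 0], -3], [[0.5, 4, 0], -3], [[0.5, 4, 0], -3]]}}

```text
time: 6.5
ee_pos: [0.5131, -0.0716, 0.1616]
eef_rot: [1.0, -0.001, 0.0, 0.0]
ft_force: [1.2, 0.3, -0.3]
width: 0.029
grip_force: 25.0
```

{"name": "drive_tool", "arguments": {"series": [[[1, 4, 0], -2], [[1, 4, 0], -2], [[1, 4, 0], -2], [[1, 4, 0], -2], [[1, 4, 0], -2], [[1, 4, 0], -2], [[1, 4, 0], -2], [[0, 4, 0], 0], [[0, 2.8, 0], 0], [[0, 0, 0], 0]]}}

```text
time: 7.75
ee_pos: [0.5819, 0.278, 0.1612]
eef_rot: [0.993, -0.12, -0.001, -0.001]
ft_force: [0.5, -0.4, -0.3]
width: 0.0292
grip_force: 25.0
```

{"name": "drive_tool", "arguments": {"series": [[[0, 0, -2], 0], [[0, 0, -3], 0], [[0, 0, -2.4], 0], [[0, 0, -1], 0], [[0, 0, 0], 0], [[0, 0, 0], 0], [[0, 0, 0], 0], [[0, 0, 0], 0], [[0, 0, 0], 0], [[0, 0, 0], 0]]}}

```text
time: 9.0
ee_pos: [0.5832, 0.275, 0.0777]
eef_rot: [0.993, -0.122, 0.0, 0.0]
ft_force: [0.4, -0.8, -0.6]
width: 0.029
grip_force: 25.0
```

```bash
python3 - <<'E'
from h import *
c=cam('scene'); d=dict(c); d['color']=np.clip(c['color']*1.6,0,255).astype(np.uint8)
save(d,'v2.png',(330,140,450,245),5)
f=lambda X:np.round((px(c,X)-[330,140])*5+2)
print(r.read_state()['ee_pos'],'pocket rim',[f([.583+.021*a,.275+.021*b,.028]) for a,b in((1,0),(0,1),(-1,0),(0,-1))])
for n,X in dict(sq=(.562,.1905),lg=(.4775,.2115),ob=(.4985,.296),sm=(.583,.275)).items(): print(n,f([*X,.028]))
E
```

```text
[0.58317546 0.27502564 0.0776016 ] pocket rim [array([396., 386.]), array([440., 356.]), array([379., 319.]), array([334., 347.])]
sq [174. 300.]
lg [206. 188.]
ob [404. 232.]
sm [387. 352.]
```

View pics/v2.png

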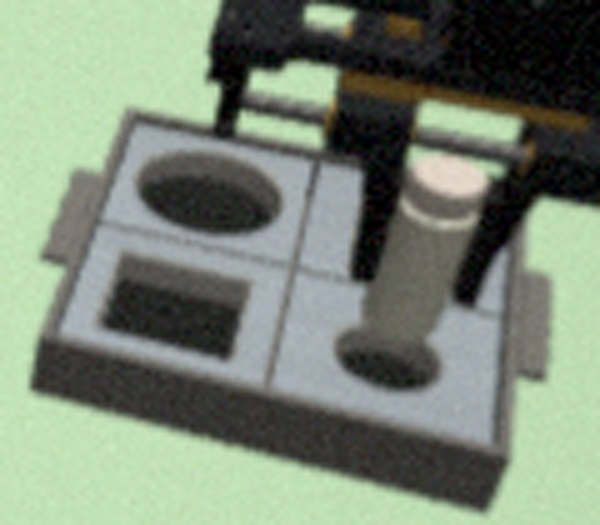

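The vial hangs right above the small round pocket, whose rim spans (336–440, 322–390) as predicted; the large round and square pockets also match their predictions. I'll lower it and release.

{"name": "drive_tool", "arguments": {"series": [[[0, 0, -0.6], 0], [[0, 0, -0.8], 0], [[0, 0, -0.8], 0], [[0, 0, -0.7], 0], [[0, 0, -0.4], 0], [[0, 0, 0], 0], [[0, 0, 0], 0], [[0, 0, 0], 0], [[0, 0, 0], 0], [[0, 0, 0], 0]]}}

```text
time: 10.3
ee_pos: [0.5832, 0.275, 0.0447]
eef_rot: [0.993, -0.122, 0.0, 0.0]
ft_force: [-0.5, -0.8, 0.2]
width: 0.0292
grip_force: 25.0
```

{"name": "drive_tool", "arguments": {"series": [[[0, 0, 0], 0], [[0, 0, 0], 0], [[0, 0, 0], 0], [[0, 0, 0], 0], [[0, 0, 0], 0], [[0, 0, 0], 0], [[0, 0, 2], 0], [[0, 0, 3.5], 0], [[0, 0, 3.5], 0], [[0, 0, 3], 0]], "hand": 0.3}}

```text
time: 11.55
ee_pos: [0.5835, 0.2753, 0.1677]
eef_rot: [0.993, -0.122, 0.001, -0.001]
ft_force: [-0.0, -0.2, -0.3]
width: 0.0612
grip_force: 0.0
```

{"name": "drive_tool", "arguments": {"series": [[[-1, -4, 0], 3.2], [[-1.1, -4.5, 0], 3.2], [[-1.2, -4.5, 0], 3.2], [[-1.2, -4.5, 0], 3.2], [[-1.2, -4.5, 0], 3.2], [[-1.2, -4.5, 0], 3.2], [[-1.2, -4.5, 0], 3.2], [[-1.2, -4.5, 0], 3.2], [[-1.1, -4.5, 0], 3.2], [[-1, -4.3, 0], 3.2]], "hand": 0}}

```text
time: 12.8
ee_pos: [0.4691, -0.1694, 0.1663]
eef_rot: [0.988, 0.157, 0.001, 0.001]
ft_force: [0.3, -0.2, 0.7]
width: 0.0868
grip_force: 0.0
```

{"name": "drive_tool", "arguments": {"series": [[[0, 0, -2], 0], [[0, 0, -2], 0], [[0, 0, -2], 0], [[0, 0, -1.5], 0], [[0, 0, 0], 0], [[0, 0, 0], 0], [[0, 0, 0], 0], [[0, 0, 0], 0], [[0, 0, 0], 0], [[0, 0, 0], 0]]}}

```text
time: 14.05
ee_pos: [0.4692, -0.168, 0.0896]
eef_rot: [0.988, 0.156, 0.0, 0.0]
ft_force: [-0.1, -0.2, -0.3]
width: 0.0872
grip_force: 0.0
```

```bash
python3 - <<'E'
from h import *
c=cam('scene'); d=dict(c); d['color']=np.clip(c['color']*1.4,0,255).astype(np.uint8)
save(d,'s1.png',(120,120,280,240),5); s=r.read_state(); print(s['ee_pos'],s['eef_rot'],(px(c,[.4695,-.168,.084])-[120,120])*5+2)
E
```

```text
[ 0.46921482 -0.1679857   0.08959393] [9.87693238e-01 1.56403532e-01 3.20858399e-05 3.26659480e-05] [456.  117.5]
```

View pics/s1.png

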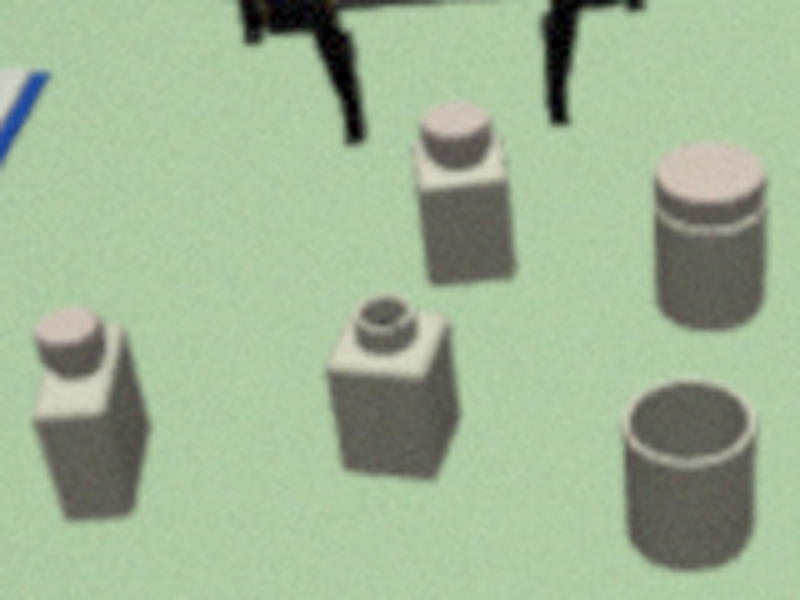

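The square bottle's cap is at (456,120), as predicted, with the fingers either side of it. I'll check the yaw of the square and flat bottles from their edges.

```bash
python3 - <<'E'
from h import *
c=cam('scene')
g=lambda U,V,z:w(c,(U+.5)/5-.5+120,(V+.5)/5-.5+120,z)
def e(n,a,b,z):
    p,q=g(*a,z),g(*b,z); print(n,p[:2],q[:2],np.linalg.norm(p-q).round(4),np.degrees(np.arctan2(*(q-p)[1::-1])).round(1))
e('sq b',(432,284),(515,275),0); e('sq t',(421,190),(508,182),.062)
e('fl b',(68,520),(132,515),0); e('fl t',(38,420),(105,412),.062); e('fl side t',(105,412),(126,330),.062); e('fl side b',(132,515),(150,428),0)
print('flat cap',g(68,326,.084),'jar cap',g(711,172,.076))
E
```

```text
sq b [ 0.4916 -0.1824] [ 0.4785 -0.1433] 0.0412 108.5
sq t [ 0.5003 -0.1791] [ 0.488 -0.14 ] 0.041 107.5
fl b [ 0.6755 -0.2915] [ 0.6688 -0.2658] 0.0266 104.6
fl t [ 0.6815 -0.2867] [ 0.6731 -0.2622] 0.0259 108.9
fl side t [ 0.6731 -0.2622] [ 0.6212 -0.2748] 0.0534 -166.4
fl side b [ 0.6688 -0.2658] [ 0.6143 -0.2798] 0.0563 -165.6
flat cap [ 0.648  -0.2837  0.084 ] jar cap [ 0.4874 -0.043   0.076 ]
```

{"name": "drive_tool", "arguments": {"series": [[[0, 0, -1.2], 0], [[0, 0, -1.2], 0], [[0, 0, -1.2], 0], [[0, 0, -1.2], 0], [[0, 0, -1], 0], [[0, 0, 0], 0], [[0, 0, 0], 0], [[0, 0, 0], 0], [[0, 0, 0], 0], [[0, 0, 0], 0]]}}

```text
time: 15.4
ee_pos: [0.4693, -0.168, 0.0318]
eef_rot: [0.988, 0.156, 0.0, 0.0]
ft_force: [-0.2, 0.1, -0.7]
width: 0.0867
grip_force: 0.0
```

{"name": "drive_tool", "arguments": {"series": [[[0, 0, 0], 0], [[0, 0, 0], 0], [[0, 0, 0], 0], [[0, 0, 0], 0], [[0, 0, 0], 0], [[0, 0, 0], 0], [[0, 0, 0], 0], [[0, 0, 0], 0], [[0, 0, 0], 0], [[0, 0, 0], 0]], "hand": 1}}

```text
time: 16.65
ee_pos: [0.4692, -0.1681, 0.0316]
eef_rot: [0.988, 0.156, 0.0, 0.0]
ft_force: [0.2, -0.9, -1.0]
width: 0.0438
grip_force: 25.0
```

{"name": "drive_tool", "arguments": {"series": [[[0, 0, 2], 0], [[0, 0, 4], 0], [[0, 0, 4], 0], [[0, 0, 3], 0], [[0.5, 3, 0], -3], [[0.5, 3, 0], -3], [[0.5, 3, 0], -3], [[0.5, 3, 0], -3], [[0.5, 3, 0], -3], [[0.5, 3, 0], -3]]}}

```text
time: 17.9
ee_pos: [0.4989, 0.0131, 0.1613]
eef_rot: [1.0, -0.001, -0.0, -0.0]
ft_force: [0.2, -0.2, -2.2]
width: 0.0437
grip_force: 25.0
```

{"name": "drive_tool", "arguments": {"series": [[[1, 3.5, 0], -3], [[1, 3.5, 0], -3], [[1, 3, 0], -3], [[1, 3, 0], -3], [[1.3, 3, 0], -2], [[1, 1.9, 0], 0], [[0, 0, 0], 0], [[0, 0, -2], 0], [[0, 0, -3], 0], [[0, 0, -2.5], 0]]}}

```text
time: 19.15
ee_pos: [0.5612, 0.1893, 0.084]
eef_rot: [0.992, -0.123, -0.001, 0.001]
ft_force: [-0.6, 0.0, -0.9]
width: 0.0441
grip_force: 25.0
```

{"name": "drive_tool", "arguments": {"series": [[[0, 0, 0], 0], [[0, 0, 0], 0], [[0, 0, 0], 0], [[0, 0, 0], 0], [[0, 0, 0], 0], [[0, 0, 0], 0], [[0, 0, 0], 0], [[0, 0, 0], 0], [[0, 0, 0], 0], [[0, 0, 0], 0]]}}

```text
time: 20.4
ee_pos: [0.5622, 0.191, 0.0866]
eef_rot: [0.993, -0.122, -0.0, 0.0]
ft_force: [-0.3, 0.4, -0.7]
width: 0.0437
grip_force: 25.0
```

```bash
python3 - <<'E'
from h import *
c=cam('scene'); d=dict(c); d['color']=np.clip(c['color']*1.6,0,255).astype(np.uint8)
save(d,'s2.png',(330,140,450,245),5); s=r.read_state(); print(s['ee_pos'],s['eef_rot'])
E
```

```text
[0.56220675 0.1909832  0.08657915] [ 9.92538991e-01 -1.21927635e-01  2.23572735e-05  4.41133650e-05]
```

View pics/s2.png

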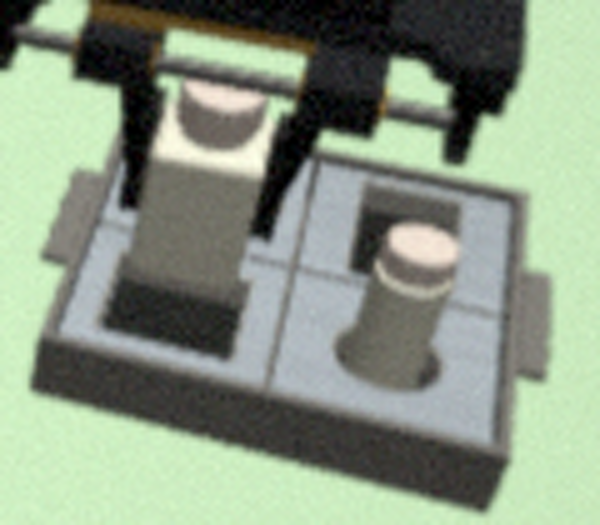

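The vial stands in its pocket at (400,380), and the square bottle is lined up over the square pocket at (175,305). I'll lower and release it.

{"name": "drive_tool", "arguments": {"series": [[[0, 0, -0.8], 0], [[0, 0, -0.8], 0], [[0, 0, -0.8], 0], [[0, 0, -0.8], 0], [[0, 0, -0.6], 0], [[0, 0, -0.4], 0], [[0, 0, 0], 0], [[0, 0, 0], 0], [[0, 0, 0], 0], [[0, 0, 0], 0]]}}

```text
time: 21.7
ee_pos: [0.5623, 0.191, 0.0448]
eef_rot: [0.993, -0.122, 0.0, 0.0]
ft_force: [-0.1, -0.3, -1.7]
width: 0.0439
grip_force: 25.0
```

{"name": "drive_tool", "arguments": {"series": [[[0, 0, 0], 0], [[0, 0, 0], 0], [[0, 0, 0], 0], [[0, 0, 0], 0], [[0, 0, 0], 0], [[0, 0, 0], 0], [[0, 0, 2], 0], [[0, 0, 3.5], 0], [[0, 0, 3.5], 0], [[0, 0, 3], 0]], "hand": 0.2}}

```text
time: 22.95
ee_pos: [0.5625, 0.1913, 0.1677]
eef_rot: [0.993, -0.122, 0.001, -0.0]
ft_force: [-0.5, 0.0, -0.4]
width: 0.07
grip_force: 0.0
```

{"name": "drive_tool", "arguments": {"series": [[[0.8, -4, 0], 2.8], [[0.8, -4.8, 0], 2.8], [[0.8, -4.8, 0], 2.8], [[0.8, -4.8, 0], 2.8], [[0.8, -4.8, 0], 2.8], [[0.8, -4.8, 0], 2.8], [[0.8, -4.8, 0], 2.8], [[0.8, -4.8, 0], 2.8], [[0.8, -4.8, 0], 2.8], [[0.9, -4.8, 0], 2.8]], "hand": 0}}

```text
time: 24.2
ee_pos: [0.6435, -0.2826, 0.1665]
eef_rot: [0.992, 0.123, 0.001, 0.0]
ft_force: [0.9, -0.1, 1.0]
width: 0.0872
grip_force: 0.0
```

{"name": "drive_tool", "arguments": {"series": [[[0, -0.3, -2], 0], [[0, 0, -2], 0], [[0, 0, -2], 0], [[0, 0, -1.5], 0], [[0, 0, 0], 0], [[0, 0, 0], 0], [[0, 0, 0], 0], [[0, 0, 0], 0], [[0, 0, 0], 0], [[0, 0, 0], 0]]}}

```text
time: 25.45
ee_pos: [0.6432, -0.284, 0.0896]
eef_rot: [0.993, 0.122, 0.0, 0.0]
ft_force: [-0.3, -0.2, 0.8]
width: 0.0871
grip_force: 0.0
```

```bash
python3 - <<'E'
from h import *
c=cam('scene'); d=dict(c); d['color']=np.clip(c['color']*1.4,0,255).astype(np.uint8)
save(d,'f1.png',(60,120,220,240),5); s=r.read_state(); print(s['ee_pos'],s['eef_rot'])
E
```

```text
[ 0.64319172 -0.28401024  0.08962701] [9.92550236e-01 1.21836059e-01 3.77870986e-05 5.06245205e-05]
```

View pics/f1.png

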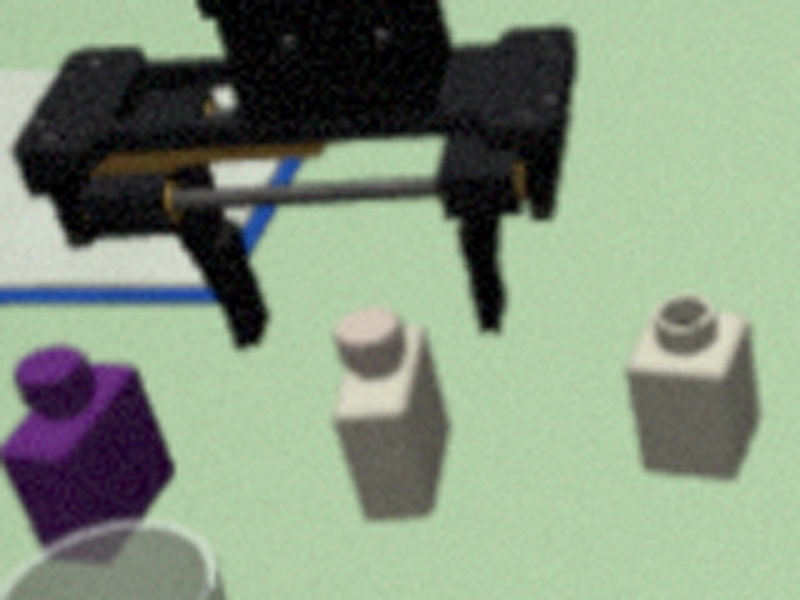

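The white flat bottle, cap at (368,330), is centred between the fingers. The purple one at (55,380) is clear of them.

{"name": "drive_tool", "arguments": {"series": [[[0.2, 0, -1.2], 0], [[0, 0, -1.2], 0], [[0, 0, -1.2], 0], [[0, 0, -1.2], 0], [[0, 0, -1], 0], [[0, 0, 0], 0], [[0, 0, 0], 0], [[0, 0, 0], 0], [[0, 0, 0], 0], [[0, 0, 0], 0]]}}

```text
time: 26.75
ee_pos: [0.6453, -0.2841, 0.0318]
eef_rot: [0.993, 0.122, 0.0, 0.0]
ft_force: [0.2, -0.5, -0.2]
width: 0.0873
grip_force: 0.0
```

{"name": "drive_tool", "arguments": {"series": [[[0, 0, 0], 0], [[0, 0, 0], 0], [[0, 0, 0], 0], [[0, 0, 0], 0], [[0, 0, 0], 0], [[0, 0, 0], 0], [[0, 0, 0], 0], [[0, 0, 0], 0], [[0, 0, 0], 0], [[0, 0, 0], 0]], "hand": 1}}

```text
time: 28.0
ee_pos: [0.6452, -0.2841, 0.0316]
eef_rot: [0.993, 0.122, 0.0, 0.0]
ft_force: [-0.6, -0.6, -0.8]
width: 0.0297
grip_force: 25.0
```

{"name": "drive_tool", "arguments": {"series": [[[0, 0, 2], 0], [[0, 0, 4], 0], [[0, 0, 4], 0], [[0, 0, 3], 0], [[-1.2, 4, 0], -2], [[-1.2, 4, 0], -2], [[-1.2, 4, 0], -2], [[-1.2, 4, 0], -2], [[-1.2, 4, 0], -2], [[-1.2, 4, 0], -2]]}}

```text
time: 29.25
ee_pos: [0.5729, -0.0424, 0.1631]
eef_rot: [1.0, 0.017, 0.001, 0.0]
ft_force: [0.7, 0.9, -0.3]
width: 0.0296
grip_force: 25.0
```

{"name": "drive_tool", "arguments": {"series": [[[-1, 4.5, 0], -2], [[-1, 4.5, 0], -2], [[-1, 4.5, 0], -2], [[-1, 4.5, 0], -2], [[-1, 4.5, 0], -2], [[-1, 4.5, 0], -2], [[-1, 4, 0], -2], [[-0.5, 3, 0], -2], [[0, 0, 0], 0], [[0, 0, 0], 0]]}}

```text
time: 30.5
ee_pos: [0.4985, 0.2954, 0.1623]
eef_rot: [0.993, -0.122, 0.0, 0.0]
ft_force: [1.0, -0.1, -0.9]
width: 0.0295
grip_force: 25.0
```

{"name": "drive_tool", "arguments": {"series": [[[0, 0, -2], 0], [[0, 0, -3], 0], [[0, 0, -2.5], 0], [[0, 0, 0], 0], [[0, 0, 0], 0], [[0, 0, 0], 0], [[0, 0, 0], 0], [[0, 0, 0], 0], [[0, 0, 0], 0], [[0, 0, 0], 0]]}}

```text
time: 31.75
ee_pos: [0.4982, 0.296, 0.0866]
eef_rot: [0.993, -0.122, -0.0, 0.0]
ft_force: [-0.2, 0.9, -1.7]
width: 0.0301
grip_force: 25.0
```

```bash
python3 - <<'E'
from h import *
c=cam('scene'); d=dict(c); d['color']=np.clip(c['color']*1.6,0,255).astype(np.uint8)
save(d,'f2.png',(330,130,450,245),5); s=r.read_state(); print(s['ee_pos'],s['eef_rot'])
E
```

```text
[0.49814962 0.29599819 0.0865426 ] [ 9.92547787e-01 -1.21855988e-01 -2.44069973e-05  8.80811365e-05]
```

View pics/f2.png

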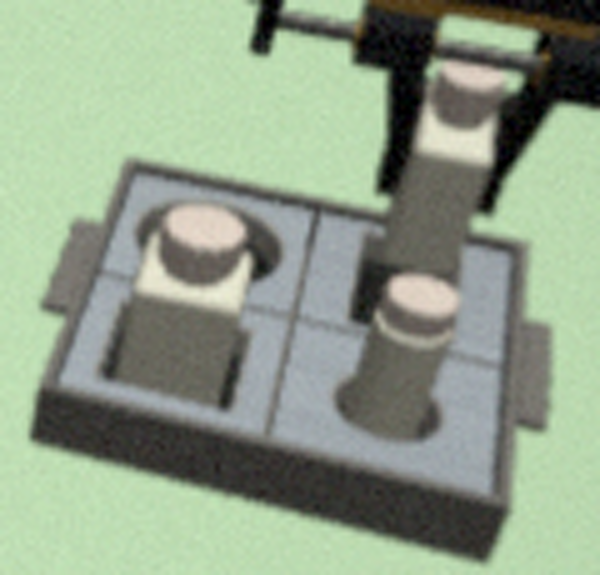

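The square bottle is seated in its pocket at (180,350). The flat bottle hangs over the oblong pocket at (410,290). I'll lower and release it.

{"name": "drive_tool", "arguments": {"series": [[[0, 0, -0.8], 0], [[0, 0, -0.8], 0], [[0, 0, -0.8], 0], [[0, 0, -0.8], 0], [[0, 0, -0.6], 0], [[0, 0, -0.4], 0], [[0, 0, 0], 0], [[0, 0, 0], 0], [[0, 0, 0], 0], [[0, 0, 0], 0]]}}

```text
time: 33.05
ee_pos: [0.4983, 0.296, 0.0448]
eef_rot: [0.993, -0.122, 0.0, -0.0]
ft_force: [0.6, 0.2, -0.6]
width: 0.0298
grip_force: 25.0
```

{"name": "drive_tool", "arguments": {"series": [[[0, 0, 0], 0], [[0, 0, 0], 0], [[0, 0, 0], 0], [[0, 0, 0], 0], [[0, 0, 0], 0], [[0, 0, 0], 0], [[0, 0, 2], 0], [[0, 0, 3.5], 0], [[0, 0, 3.5], 0], [[0, 0, 3], 0]], "hand": 0.4}}

```text
time: 34.3
ee_pos: [0.4984, 0.2964, 0.1676]
eef_rot: [0.993, -0.122, 0.001, -0.001]
ft_force: [-0.4, -0.0, -0.6]
width: 0.0521
grip_force: 0.0
```

{"name": "drive_tool", "arguments": {"series": [[[-0.2, -3, 0], 0], [[-0.2, -4.5, 0], 0], [[-0.2, -4.5, 0], 0], [[-0.2, -4.5, 0], 0], [[-0.2, -4.5, 0], 0], [[-0.2, -4.5, 0], 0], [[0, -4.5, 0], 0], [[0, -4, 0], 0], [[0, 0, 0], 0], [[0, 0, 0], 0]], "hand": 0}}

```text
time: 35.55
ee_pos: [0.4865, -0.0431, 0.1656]
eef_rot: [0.993, -0.122, 0.001, -0.0]
ft_force: [0.6, -0.2, 0.4]
width: 0.087
grip_force: 0.0
```

{"name": "drive_tool", "arguments": {"series": [[[0, 0, -2], 0], [[0, 0, -2], 0], [[0, 0, -2], 0], [[0, 0, -1.5], 0], [[0, 0, 0], 0], [[0, 0, 0], 0], [[0, 0, 0], 0], [[0, 0, 0], 0], [[0, 0, 0], 0], [[0, 0, 0], 0]]}}

```text
time: 36.8
ee_pos: [0.4862, -0.0441, 0.0896]
eef_rot: [0.993, -0.122, 0.0, 0.0]
ft_force: [-0.2, 0.3, -0.0]
width: 0.0868
grip_force: 0.0
```

```bash
python3 - <<'E'
from h import *
c=cam('scene'); d=dict(c); d['color']=np.clip(c['color']*1.4,0,255).astype(np.uint8)
save(d,'j1.png',(210,100,450,245),3.3); s=r.read_state(); print(s['ee_pos'],s['eef_rot'])
E
```

```text
[ 0.48620072 -0.04401388  0.08961102] [ 9.92538759e-01 -1.21929527e-01  3.02747230e-05  3.58613963e-05]
```

View pics/j1.png

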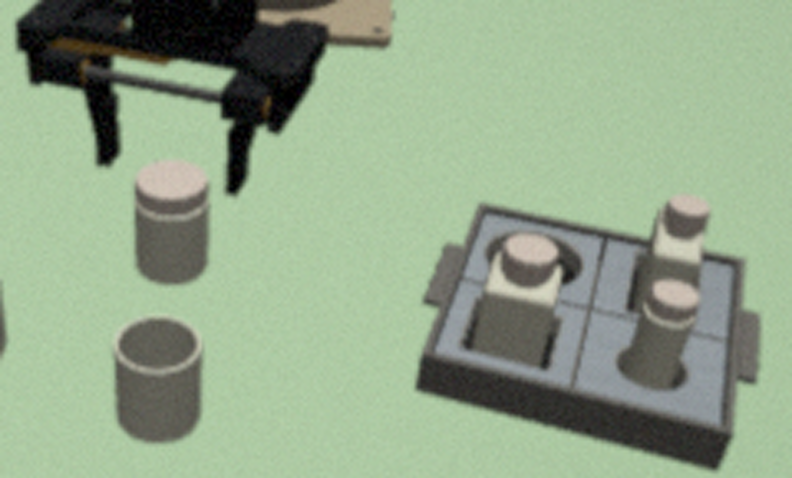

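The capped jar at (172,185) is between the fingers, and three containers stand upright in the caddy. I'll grasp the jar.

{"name": "drive_tool", "arguments": {"series": [[[0, 0, -1.2], 0], [[0, 0, -1.2], 0], [[0, 0, -1.2], 0], [[0, 0, -1.2], 0], [[0, 0, -1], 0], [[0, 0, 0], 0], [[0, 0, 0], 0], [[0, 0, 0], 0], [[0, 0, 0], 0], [[0, 0, 0], 0]]}}

```text
time: 38.1
ee_pos: [0.4863, -0.0441, 0.0317]
eef_rot: [0.993, -0.122, 0.0, 0.0]
ft_force: [-0.3, -0.8, 0.2]
width: 0.0872
grip_force: 0.0
```

{"name": "drive_tool", "arguments": {"series": [[[0, 0, 0], 0], [[0, 0, 0], 0], [[0, 0, 0], 0], [[0, 0, 0], 0], [[0, 0, 0], 0], [[0, 0, 0], 0], [[0, 0, 0], 0], [[0, 0, 0], 0], [[0, 0, 0], 0], [[0, 0, 0], 0]], "hand": 1}}

```text
time: 39.35
ee_pos: [0.4862, -0.0441, 0.0316]
eef_rot: [0.993, -0.122, 0.0, 0.0]
ft_force: [0.4, -1.2, 0.9]
width: 0.0533
grip_force: 25.0
```

{"name": "drive_tool", "arguments": {"series": [[[0, 0, 2], 0], [[0, 0, 4], 0], [[0, 0, 4], 0], [[0, 0, 3], 0], [[-0.2, 3, 0], 0], [[-0.2, 4, 0], 0], [[-0.2, 4, 0], 0], [[-0.2, 4, 0], 0], [[-0.1, 4, 0], 0], [[0, 4, 0], 0]]}}

```text
time: 40.6
ee_pos: [0.4767, 0.1874, 0.1614]
eef_rot: [0.993, -0.122, -0.0, 0.0]
ft_force: [0.2, -0.4, -2.1]
width: 0.0532
grip_force: 25.0
```

{"name": "drive_tool", "arguments": {"series": [[[0, 2.6, 0], 0], [[0, 0, 0], 0], [[0, 0, 0], 0], [[0, 0, -2], 0], [[0, 0, -3], 0], [[0, 0, -2.5], 0], [[0, 0, 0], 0], [[0, 0, 0], 0], [[0, 0, 0], 0], [[0, 0, 0], 0]]}}

```text
time: 41.85
ee_pos: [0.4776, 0.2121, 0.0874]
eef_rot: [0.993, -0.122, 0.001, -0.0]
ft_force: [0.6, -0.6, -2.0]
width: 0.0532
grip_force: 25.0
```

```bash
python3 - <<'E'
from h import *
c=cam('scene'); d=dict(c); d['color']=np.clip(c['color']*1.6,0,255).astype(np.uint8)
save(d,'j2.png',(330,120,450,235),5); s=r.read_state(); print(s['ee_pos'],s['eef_rot'])
E
```

```text
[0.47752011 0.21207699 0.08717038] [ 9.92536486e-01 -1.21947058e-01  4.69042845e-04 -1.39601451e-04]
```

View pics/j2.png

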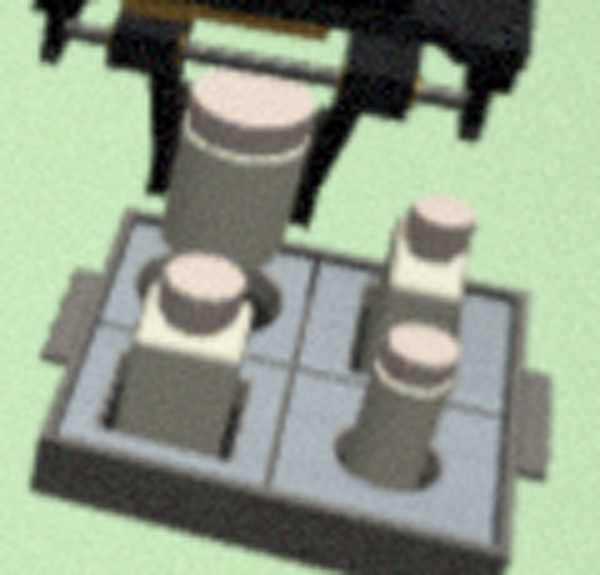

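The jar hangs over the large round pocket at (210,290), and the other three are seated. I'll lower it.

{"name": "drive_tool", "arguments": {"series": [[[0, 0, -0.8], 0], [[0, 0, -0.8], 0], [[0, 0, -0.8], 0], [[0, 0, -0.8], 0], [[0, 0, -0.6], 0], [[0, 0, -0.4], 0], [[0, 0, 0], 0], [[0, 0, 0], 0], [[0, 0, 0], 0], [[0, 0, 0], 0]]}}

```text
time: 43.15
ee_pos: [0.4773, 0.212, 0.0448]
eef_rot: [0.993, -0.122, 0.0, -0.0]
ft_force: [1.8, 0.2, -2.3]
width: 0.0534
grip_force: 25.0
```

{"name": "drive_tool", "arguments": {"series": [[[0, 0, 0], 0], [[0, 0, 0], 0], [[0, 0, 0], 0], [[0, 0, 0], 0], [[0, 0, 0], 0], [[0, 0, 0], 0], [[0, 0, 2], 0], [[0, 0, 3.5], 0], [[0, 0, 3.5], 0], [[0, 0, 3], 0]], "hand": 0.12}}

```text
time: 44.4
ee_pos: [0.4773, 0.2121, 0.166]
eef_rot: [0.993, -0.122, 0.0, -0.0]
ft_force: [-0.2, -0.1, 0.0]
width: 0.0766
grip_force: 0.0
```

{"name": "drive_tool", "arguments": {"series": [[[0, -2, 0], 0], [[0, -4, 0], 0], [[0, -4, 0], 0], [[0, -4, 0], 0], [[0, -4, 0], 0], [[0, -4, 0], 0], [[0, 0, 0], 0], [[0, 0, 0], 0], [[0, 0, 0], 0], [[0, 0, 0], 0]]}}

```text
time: 45.65
ee_pos: [0.4772, -0.0071, 0.1646]
eef_rot: [0.993, -0.121, -0.0, -0.0]
ft_force: [-0.2, -0.7, 0.3]
width: 0.0764
grip_force: 0.0
```

```bash
python3 - <<'E'
from h import *
c=cam('scene'); d=dict(c); d['color']=np.clip(c['color']*1.5,0,255).astype(np.uint8)
save(d,'end.png',(60,100,460,245),2); s=r.read_state(); print(s['ee_pos'],s['width'],s['time'])
E
```

```text
[ 0.47720765 -0.00729868  0.16456502] 0.07711876268829122 45.7
```

View pics/end.png

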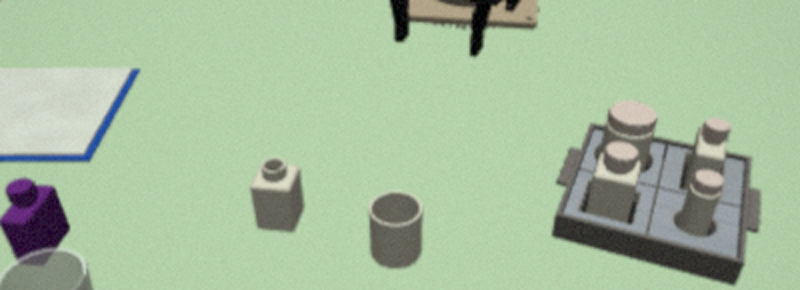

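All four containers stand upright in the caddy, and the open jar (396,230), open square bottle (277,195) and purple bottle are untouched. I'll check the seated heights against predicted cap positions before handing in.

```bash
python3 - <<'E'
from h import *
c=cam('scene')
for n,X in dict(jar=(.4773,.212,.076),sq=(.5622,.191,.084),flat=(.4983,.296,.084),vial=(.5832,.275,.074)).items():
    print(n,[((px(c,[X[0],X[1],X[2]+h])-[60,100])*2+.5).tolist() for h in(.012,.028)])
E
```

```text
jar [[632.7, 111.69999999999999], [635.5, 99.30000000000001]]
sq [[621.5, 149.3], [624.5, 136.5]]
flat [[717.7, 122.10000000000002], [721.7, 109.30000000000001]]
vial [[709.3, 176.89999999999998], [713.7, 164.10000000000002]]
```

```bash
python3 -c "
from h import *
print(r.close_job())"
```

```text
the job is handed in; nothing more can be done
None
```

All four capped containers stand upright, fully down in their matching pockets, with the open and purple containers left where they were; I handed the job in at about 46 s of the 109 s allowed.

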